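Set the lamp tester to the globe lamp and test it

ROBOT

A 6-joint arm with a two-finger parallel gripper is mounted at the origin on the work surface. World frame = base frame: x ahead of the robot, y to its left, z up, the work surface at z = 0. Lengths are in mm, angles in rad, forces in N, time in s.
With the tool pointing down it reaches from about 300 to 875 mm from the base axis. Payload 6.4 kg.
Tool frame: the origin (TCP) lies midway between the tips of the shut fingers; the grasp point (between the pads) lies 19 mm behind it; z points along the fingers, y is the line along which they close (so a half turn about z gives the same grasp; the last joint's range is limited). The gripper opens to 88 mm and grips with 3 to 60 N. Pads are 18 mm wide; open, the fingers measure 123 mm over their backs; the gripper's body (75 mm by 187 mm) begins 45 mm behind the grasp point.
Start: joints at [-1.334, 0.181, 1.607, -0, 1.354, -0.206], TCP at [246.388, -519.552, 238.714] pointing down, gripper open.
Joint ranges: [-2.99, 2.99], [-0.89, 2.07], [0.3, 2.58], [-1.14, 4.28], [0, 2.63], [-3.12, 3.12]. Speed limits (rad/s): [2.57, 2.57, 3.01, 3.14, 3.14, 3.14].

INTERFACE

Orientations are given as a unit quaternion [w, x, y, z].
In Python, from bench import arm, vision gives the robot as it stands.
- The arm moves only by the shell command python3 -m jog 'ROWS' [OPENING]. ROWS is JSON, a list of rows, each a list of 2 entries, a list of its own where there are three numbers: the shift along the tool's x, y, z as a fraction of full scale, then the turn, a rotation vector about the tool's x, y, z as a fraction of full scale. In form: [[[x, y, z], [wx, wy, wz]], ...]. A call has exactly 5 rows; each row shifts and turns the commanded pose from where the row before left it, along the tool's axes as they then stand; what a row does not reach is not made up. Full scale, the value 1, is 0.025 m for a shift and 4 degrees for a turn. A row lasts 1/12 s, in which the tool goes at most 41.7 mm and 7.16 degrees, less where a joint would pass 70% of its speed; a pose out of reach is approached as far as the arm can. A call with a number of a shift or a turn outside -1 to 1 is refused whole. A call with a gripper value outside its range is refused whole. OPENING is the gripper's target within -1 to 1 (shut at 1, half-way at 0, fully open at -1), set as the call begins (- or left out, the last holds). The fingers move at their own pace and stop on an object; the grip force is fixed at half the most. Time passes only in rows, so rows that do not move let the fingers close, or fill a call up. It gives the time, the measured TCP pose, the force, the opening and the grip force at its end, in the units of the state.
- arm.get_obs(): the state, without advancing time (a new reading comes with each control period).
- vision.get_image(name): name is "scene" or "top" or "wrist"; returns the picture (400x640x3 uint8, blue, green, red); there is no depth.
- vision.camera_model(name): a dict with "fx", "fy", "cx", "cy" (pixels), "k1" (the pictures are not rectified: a ray, as slopes to the right and down, at radius r is drawn at 1 + k1 r^2 times it, then the intrinsics apply), "R" (3x3) and "t" (3): a world point X has camera coordinates R X + t. Camera axes: x right, y down, z forward; pixel columns grow to the right and rows downward; lengths in mm; the calibration is good to about 2 mm. A picture is of the moment at which its call begins: read the wrist's pose just before it. camera_model takes no time and is no camera call; for the wrist camera it gives the pose at the moment of the call.
- arm.sign_off(): hands the job in; it is judged then, once.
The state is a dict: "clock": time; "joint_pos": joint angles; "qvel": joint speeds; "joint_torque": joint torques, N m; "tool_pos": TCP position; "eef_rot": TCP orientation; "force": force on the tool from outside, world axes, zero at the start; "torque": the same for the moment, N m; "gripper_width": finger opening in mm; "finger_force": force on a finger pad.
Only numpy, scipy, OpenCV 4.12 (cv2) and the standard library are available. Lean on these libraries where they do the work, as an engineer would, in place of code of your own. Each camera call takes 0.05 s, during which the arm holds its last target. There are 200 camera calls.

TASK

With a closed fingertip, push the lamp tester's pointer knob round, click by click, to the position of the socket that holds the ball-shaped globe lamp: off points left at the long tick, and each click clockwise from there is the next socket counted from the left as the robot sees the row. Only when the selector rests at that click, press the round test button down with the fingertip and let it come up again. Touch only the knob and the button: do not pinch or force the knob, and leave the lamps, the adapter and everything else where they stand.

Things in the scene. Friction and masses are not known exactly. Their poses are not given: they have to be found in the camera images.
- tester: The lamp tester: a grey metal case fixed to the table, 250 deep, 430 wide, flat deck 60 above the table, turned by up to about 20 degrees. Axes: x from its near (robot) side to the row of lamp sockets on its far side, y left along the row to socket 1, z up. Near the robot on the deck: selector (left) and test button (right). Origin: centre of its underside.
- selector_axis (a point): The point where the selector's vertical axis meets the tester's deck; axes as the tester's. Sprung detents: from anywhere between two clicks the selector is pulled to the nearer one. Pushing it over the ridge half-way takes 3 to 4 N sideways on the bar 33 mm from the axis; then it jumps on to the next click by itself.
- selector (a joint): Selector angle in rad, growing clockwise seen from above. 0 is off: pointer to the tester's +y (left), at the long tick. It clicks every 30 degrees (0.5236): click 1 (0.524) is socket 1, click 2 (1.047) socket 2, to click 5 (2.618) for socket 5; click 6 (3.142) is a spare at the end stop. At click 3 it points along the tester's +x, at 6 along -y. Starts at click 0 or 1.
- pointer (a point): The selector's pointer bar, black and upright, pushed by the finger: 12 wide, 30 high, from 10 behind the axis to 46 beyond it. Underside 10.5, top 40.5 above the deck (about 100 above the table); under it a round black disc, radius 26, top 10.5 above the deck. A white line marks the pointing end. Origin on the axis at deck height; its y axis points to the pointing end.
- test (a joint): Travel of the round test button, in m: 0 released, 0.006 fully pressed (about 5 N, straight down); it springs back. It counts as pressed beyond 0.004.
- test_top (a point): Centre of the top of the grey test button (radius 16, in a round black housing), on the deck 230 to the right (-y of the tester) of the selector's axis.
- socket1 (a point): Socket 1 of the row of five, counted from the left as the robot sees it (socket 1 is at the tester's +y end); the centre of its white collar at deck height. Collars are 42 across and 22 high, 74 apart, 140 farther from the robot than the selector's axis.
- socket2 (a point): Socket 2 of the row of five, counted from the left as the robot sees it (socket 1 is at the tester's +y end); the centre of its white collar at deck height. Collars are 42 across and 22 high, 74 apart, 140 farther from the robot than the selector's axis.
- socket3 (a point): Socket 3 of the row of five, counted from the left as the robot sees it (socket 1 is at the tester's +y end); the centre of its white collar at deck height. Collars are 42 across and 22 high, 74 apart, 140 farther from the robot than the selector's axis.
- socket4 (a point): Socket 4 of the row of five, counted from the left as the robot sees it (socket 1 is at the tester's +y end); the centre of its white collar at deck height. Collars are 42 across and 22 high, 74 apart, 140 farther from the robot than the selector's axis.
- socket5 (a point): Socket 5 of the row of five, counted from the left as the robot sees it (socket 1 is at the tester's +y end); the centre of its white collar at deck height. Collars are 42 across and 22 high, 74 apart, 140 farther from the robot than the selector's axis.
- globe_mid (a point): Centre of the bulb of the globe lamp: the ball-shaped white lamp, 70 across, 102 tall, the only ball-shaped one and the widest in the sockets. It stands cap down in socket 2, 3, 4 or 5; this point is 67 above the deck.
- globe: The globe lamp itself (loose). It stands cap down in a socket collar, its cap resting on the deck. Origin: centre of the cap's underside, z up.
- pear: Pear-shaped white household lamp, 60 across, 108 tall, loose. It stands cap down in a socket collar, its cap resting on the deck. Origin: centre of the cap's underside, z up.
- reflector: Reflector lamp, a white cone with a flat round face on top, 62 across, 102 tall, loose. It stands cap down in a socket collar, its cap resting on the deck. Origin: centre of the cap's underside, z up.
- tube: Slim white tubular lamp, 31 across, 115 tall, loose. It stands cap down in a socket collar, its cap resting on the deck. Origin: centre of the cap's underside, z up.
- candle: Pointed white candle lamp, 35 across, 102 tall, loose, always in socket 1. It stands cap down in a socket collar, its cap resting on the deck. Origin: centre of the cap's underside, z up.
- adapter: A small white porcelain adapter, 38 across, 34 tall, standing loose on the deck between selector and button. Origin at the centre of its underside.
- spool_a: A wire spool with black flanges, 90 across, 55 tall, on the table to the right of the tester. Origin at the centre of its underside.
- spool_b: A second wire spool of the same size, farther away on the right. Origin at the centre of its underside.
- shade_a: A frosted glass lamp shade, 94 across, 140 tall, on the table to the left of the tester. Origin at the centre of its underside.
- shade_b: A second lamp shade of the same size, farther away on the left. Origin at the centre of its underside.
- dish: A small glass dish, 100 across, 45 tall, on the table in front of the tester on the right. Origin at the centre of its underside.
- jar: A closed glass jar with a metal cap, 70 across, 90 tall, on the table at the right. Origin at the centre of its underside.
Things that resemble listed ones, but are neither listed nor needed, are in the scene too. Leave any green or purple look-alike of the globe alone.

How it is judged:
By the outcome, as a careful person would: the job done as asked, in the order asked, and still so for the second after the job is handed in, with the robot touching nothing.
It also fails if it takes over 67 s, if anything falls off the work surface, if the arm or the gripper's body presses on something with over 40 N, if the wrist force passes 120 N, or if a joint passes its speed limit or range.

## Working session

There is one attempt and no reset: what is moved stays moved. The work goes in short steps, Python scripts to look and compute and a shell command to move; the robot and the scene stay as the last step left them, time stands still between calls to the robot, and variables do not carry over. Pictures are saved under pics/ and viewed, at most 10 in all, crops included, and the job is handed in when it is done.

```bash
mkdir -p pics; cat > h.py <<'E'
import numpy as np, cv2
from bench import arm, vision
def ray(m,u,v):
    p=cv2.undistortPoints(np.array([[[u,v]]],float),np.array([[m['fx'],0,m['cx']],[0,m['fy'],m['cy']],[0,0,1.]]),np.array([m['k1'],0,0,0,0.]))[0,0]
    R=np.array(m['R']);t=np.array(m['t'])
    return -R.T@t, R.T@np.array([p[0],p[1],1])
def onz(m,u,v,z):
    c,d=ray(m,u,v); return c+d*(z-c[2])/d[2]
def pix(m,X):
    R=np.array(m['R']);r=cv2.Rodrigues(R)[0]
    return cv2.projectPoints(np.array(X,float).reshape(-1,1,3),r,np.array(m['t'],float),np.array([[m['fx'],0,m['cx']],[0,m['fy'],m['cy']],[0,0,1.]]),np.array([m['k1'],0,0,0,0.]))[0].reshape(-1,2)
E
python3 - <<'E'
from h import *
for n in('scene','top'):
    i=vision.get_image(n); cv2.imwrite(f'pics/{n}0.png',i); m=vision.camera_model(n); print(n,m)
print(arm.get_obs())
E
```

```text
scene {'fx': 418.93341398914725, 'fy': 418.93341398914725, 'cx': 323.22765429591584, 'cy': 203.0911844608487, 'k1': 0.018652430694327236, 'R': array([[ 0.65278483,  0.75740797, -0.01432254],
       [ 0.4048797 , -0.36480732, -0.83844383],
       [-0.640269  ,  0.5415245 , -0.5447998 ]]), 't': array([-330.48969944, -119.98676861, 1675.08070867])}
top {'fx': 445.59977218432755, 'fy': 445.59977218432755, 'cx': 316.14048750164756, 'cy': 197.81793672801223, 'k1': -0.09497077135545863, 'R': array([[ 0.04325136, -0.99905849, -0.00338314],
       [-0.97869992, -0.04168928, -0.20101857],
       [ 0.20068827,  0.0120054 , -0.97958159]]), 't': array([ -28.60319832,  516.14329134, 1550.52793599])}
{'clock': 0.1, 'joint_pos': array([-1.33431824e+00,  1.81434876e-01,  1.60788723e+00,  1.80482954e-05,
        1.35376650e+00, -2.06284789e-01]), 'qvel': array([-0.00043094, -0.00039737, -0.00382006,  0.00024847, -0.00010453,
        0.00073326]), 'joint_torque': array([-7.04195060e-06, -4.34825599e+01, -3.42696726e+01,  7.04197423e-02,
        3.41101515e-02, -2.17265404e-05]), 'tool_pos': array([ 246.27009209, -519.08225896,  237.92818289]), 'eef_rot': array([-7.48022609e-04,  9.75595203e-01,  2.19575590e-01, -2.48148954e-06]), 'force': array([-0.49744764, -0.32931826,  0.4604859 ]), 'torque': array([ 0.01333876, -0.03459443, -0.00818373]), 'finger_force': 0.0, 'gripper_width': 88.28945715420902}
```

View pics/scene0.png

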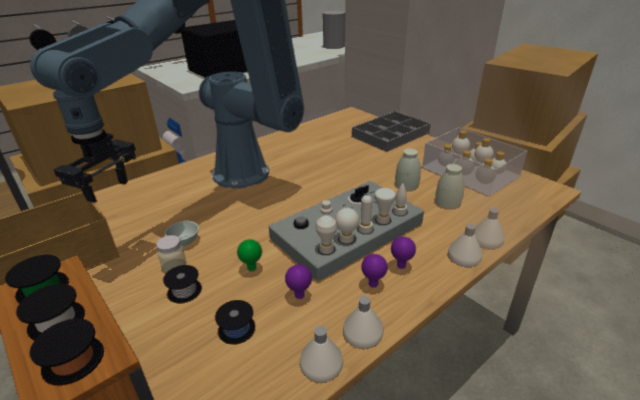

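View pics/top0.png

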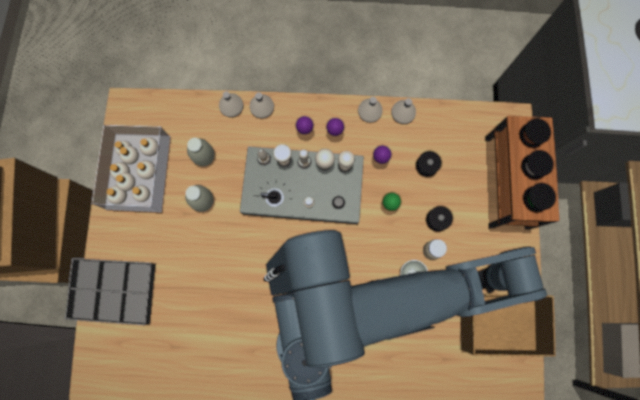

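The scene view shows the tester with (right to left) candle (402,198), reflector (384,203), tube (366,212), then two round lamps at (347,222) and (326,230). In the top view the selector is at (274,198) and the button at (338,202).
Candidates for the globe are the lamps at scene (347,222) and (326,230). Decoys are the green one (249,252), the purple ones (298,278), (374,267) and (403,248), and the boxed lamps on the right. Next is a close crop to decide.

```bash
python3 - <<'E'
from h import *
s=cv2.imread('pics/scene0.png')[170:270,260:430]; t=cv2.imread('pics/top0.png')[140:230,235:370]
a=cv2.resize(s,(510,300),interpolation=cv2.INTER_CUBIC); b=cv2.resize(t,(450,300),interpolation=cv2.INTER_CUBIC)
cv2.imwrite('pics/c1.png',cv2.resize(s,(800,470),interpolation=cv2.INTER_CUBIC)); cv2.imwrite('pics/c2.png',cv2.resize(t,(800,533),interpolation=cv2.INTER_CUBIC))
E
```

```text
(no output)
```

View pics/c1.png

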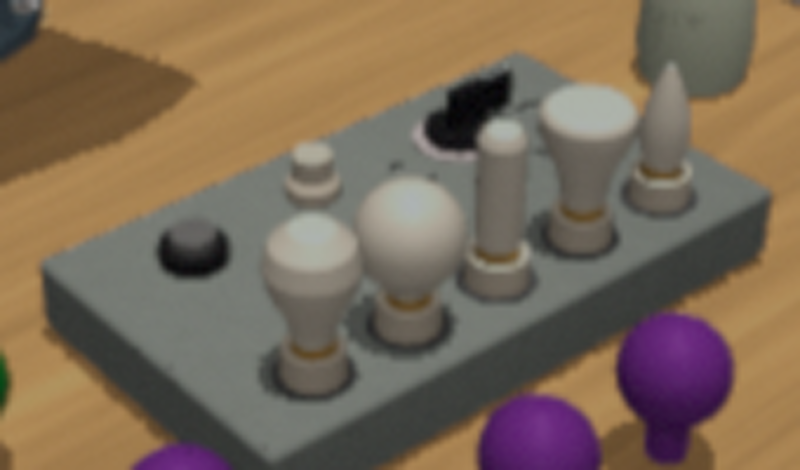

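View pics/c2.png

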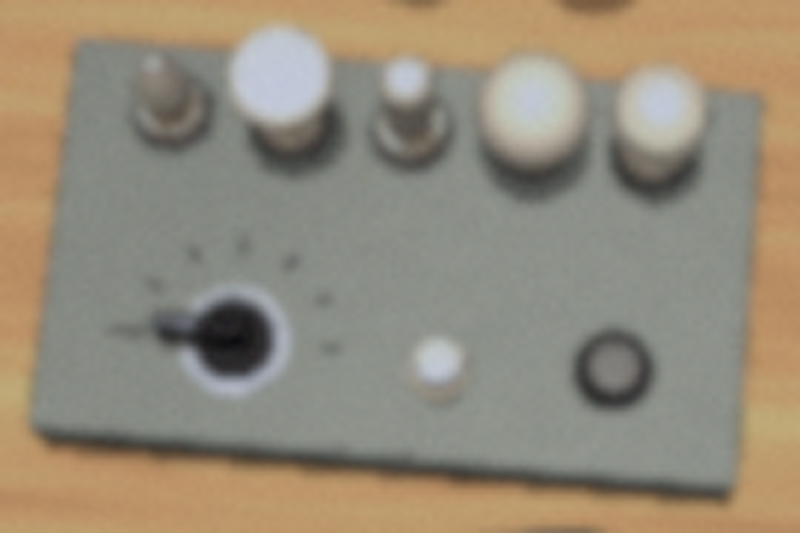

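The crop shows the ball-shaped lamp at (410,230), fourth from the robot's left, so it is in socket 4. The lamp at the end (312,300) is the pear with its neck. The pointer is at the long tick (click 0), so it needs 4 clicks clockwise.

```bash
python3 - <<'E'
from h import *
mt=vision.camera_model('top');ms=vision.camera_model('scene')
f=5.926;g=lambda x,y:(235+(x+.5)/f-.5,140+(y+.5)/f-.5)
k=4.706;q=lambda x,y:(260+(x+.5)/k-.5,170+(y+.5)/k-.5)
def tri(a,b):
    c1,d1=ray(mt,*a);c2,d2=ray(ms,*b)
    s=np.linalg.lstsq(np.c_[d1,-d2],c2-c1,rcond=None)[0];p=c1+s[0]*d1;r=c2+s[1]*d2
    return (p+r)/2,np.linalg.norm(p-r)
print('button',tri(g(614,366),q(195,233)))
print('globe',tri(g(532,112),q(411,230)))
print('adapter top',tri(g(437,357),q(312,152)))
S=onz(mt,*g(235,338),61);B=onz(mt,*g(614,367),80);print('S',S,'B',B,np.linalg.norm((S-B)[:2]))
d=(S-B)[:2];print('yaw',np.degrees(np.arctan2(-d[0],d[1])))
for n,c in(('NL',(35,432)),('NR',(733,490)),('FL',(80,42)),('FR',(762,92))):print(n,onz(mt,*g(*c),60))
print('pointer tip',onz(mt,*g(165,323),100))
m=vision.camera_model('wrist');o=arm.get_obs();print('cam in wrist', -np.array(m['R']).T@m['t']-o['tool_pos'],m['fx'],np.array(m['R']))
E
```

```text
button (array([502.51706993, -84.56885257,  78.5323931 ]), np.float64(1.3353058083031668))
globe (array([643.23544654, -29.06585625, 128.31036269]), np.float64(2.2397929887927903))
adapter top (array([499.58185927,  19.51201998,  94.2284626 ]), np.float64(1.3405231380659006))
S [513.10963765 143.66933679  61.        ] B [501.24251903 -85.08656685  80.        ] 229.06351073886594
yaw -2.969658210456347
NL [450.47923671 260.83058474  60.        ]
NR [ 433.33328834 -159.48706904   60.        ]
FL [696.68931289 252.08981254  60.        ]
FR [ 681.95742717 -171.47631207   60.        ]
pointer tip [512.44310181 181.40673734 100.        ]
cam in wrist [ 71.97516458  33.78620921 146.58121397] 284.1759717002462 [[ 0.42881851 -0.90338765 -0.0023305 ]
 [-0.85835328 -0.40824333  0.31075236]
 [-0.28168126 -0.13125598 -0.95048805]]
```

```bash
python3 -m jog '[[[0.5,-1,0],[0,0,1]],[[0.5,-1,0],[0,0,1]],[[0.5,-1,0],[0,0,1]],[[0.5,-1,0],[0,0,1]],[[0.5,-1,0],[0,0,1]]]' 1; python3 -m jog '[[[0.5,-1,0],[0,0,1]],[[0.5,-1,0],[0,0,1]],[[0.5,-1,0],[0,0,0]],[[0.5,-1,0],[0,0,0]],[[0.5,-1,0],[0,0,0]]]'; python3 -m jog '[[[0.5,-1,0],[0,0,0]],[[0.5,-1,0],[0,0,0]],[[0.5,-1,0],[0,0,0]],[[0.3,-1,0],[0,0,0]],[[0,-0.5,0],[0,0,0]]]'
```

```text
clock: 0.52
tool_pos: [268.3, -380.7, 238.2]
eef_rot: [-0.0, 0.999, 0.045, -0.0]
force: [0.5, -0.3, 0.6]
gripper_width: 56.9
finger_force: 0.0
clock: 0.93
tool_pos: [331.7, -256.3, 238.5]
eef_rot: [-0.0, 1.0, -0.023, -0.0]
force: [0.2, 0.2, -0.4]
gripper_width: 23.9
finger_force: 0.0
clock: 1.35
tool_pos: [382.3, -144.9, 238.4]
eef_rot: [-0.001, 1.0, -0.022, -0.0]
force: [-1.1, 0.1, 1.3]
gripper_width: 0.6
finger_force: 0.0
```

```bash
python3 -m jog '[[[0.2,-1,0],[0,0,0]],[[0.2,-1,0],[0,0,0]],[[0.2,-1,0],[0,0,0]],[[0.2,-1,0],[0,0,0]],[[0.2,-1,0],[0,0,0]]]'; python3 -m jog '[[[0.2,-1,0],[0,0,0]],[[0.2,-1,0],[0,0,0]],[[0,-0.8,0],[0,0,0]],[[0,0,0],[0,0,0]],[[0,0,0],[0,0,0]]]'
python3 - <<'E'
from h import *
m=vision.camera_model('wrist');i=vision.get_image('wrist');cv2.imwrite('pics/w1.png',i);o=arm.get_obs()
np.savez('w1.npz',**{k:np.array(v) for k,v in m.items()})
print(o['tool_pos'],pix(m,[[513.1,143.7,61],[501.3,-85,80],[514,181,100]]))
E
```

```text
clock: 1.77
tool_pos: [412.2, -22.3, 238.5]
eef_rot: [-0.0, 1.0, -0.023, -0.0]
force: [0.3, -0.6, 0.0]
gripper_width: 0.5
finger_force: 0.0
clock: 2.18
tool_pos: [425.2, 46.3, 238.4]
eef_rot: [0.0, 1.0, -0.022, -0.0]
force: [0.5, -0.2, 0.0]
gripper_width: 0.5
finger_force: 0.0
[425.26716299  45.62942539 238.45544201] [[227.8415605  106.09581   ]
 [444.61383722 108.25537756]
 [177.20391577 107.03269656]]
```

View pics/w1.png

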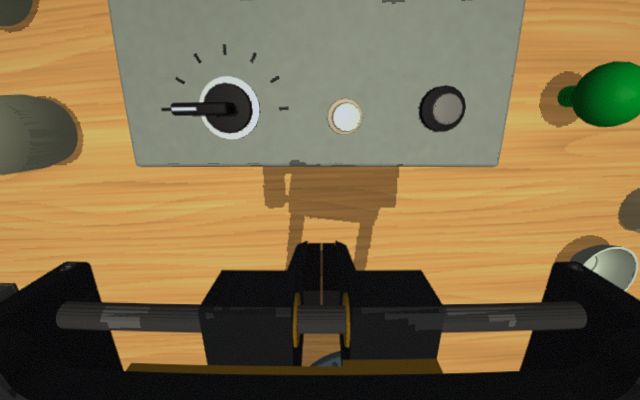

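The wrist view shows the knob ring at (230,107), the pointer tip at the long tick (172,109), and the button top at (447,109). All are within about 3 px of the prediction, so I'll refine the positions.

```bash
python3 - <<'E'
from h import *
m=dict(np.load('w1.npz'));i=cv2.imread('pics/w1.png')
roi=i[70:145,190:270];w=(roi.min(2)>150).astype(np.uint8)
c=max(cv2.findContours(w,0,2)[0],key=cv2.contourArea);e=cv2.fitEllipse(c);u,v=e[0][0]+190,e[0][1]+70
S=onz(m,u,v,60.5);print('ring',u,v,e[1],S)
roi=i[80:140,410:475].max(2);b=((roi>75)&(roi<135)).astype(np.uint8);n,l,st,ce=cv2.connectedComponentsWithStats(b)
for k in range(1,n):
    if st[k,4]>150:print('btn',st[k],ce[k]+[410,80],onz(m,*(ce[k]+[410,80]),78.5))
B=onz(m,447,109,78.5);print(B,np.linalg.norm((S-B)[:2]))
print('edges',[onz(m,*p,60)[:2] for p in((136,166),(499,166))])
print('tip z100',onz(m,172,109,100))
print('adapter top',onz(m,347,117,94))
E
```

```text
ring 228.24951553344727 107.45006561279297 (54.66455078125, 60.220947265625) [511.68029139 143.5991043   60.5       ]
btn [  7   4  48  49 154] [438.3961039  110.15584416] [499.58431432 -79.23048423  78.5       ]
btn [ 23  13  29  32 696] [447.27442529 108.47557471] [500.97852538 -88.44522897  78.5       ]
[500.46359353 -88.19922244  78.5       ] 232.06955550502863
edges [array([452.46723686, 262.94070977]), array([ 434.14199213, -164.03170752])]
tip z100 [512.4911139  186.48737089 100.        ]
adapter top [496.60169333  17.13757883  94.        ]
```

```bash
python3 -m jog '[[[0.35,-0.98,0],[0,0,0]],[[0.35,-0.98,0],[0,0,0]],[[0.35,-0.98,0],[0,0,0]],[[0.35,-0.98,0],[0,0,0]],[[0.35,-0.98,0],[0,0,0]]]'; python3 -m jog '[[[0.35,-0.98,0],[0,0,0]],[[0,0,0.8],[0,0,0]],[[0,0,0.8],[0,0,0]],[[0,0,0.8],[0,0,0]],[[0,0,0.8],[0,0,0]]]';python3 -m jog '[[[0,0,0.8],[0,0,0]],[[0,0,0.7],[0,0,0]],[[0,0,0],[0,0,0]],[[0,0,0],[0,0,0]],[[0,0,0],[0,0,0]]]'
python3 - <<'E'
from h import *
m=vision.camera_model('wrist');i=vision.get_image('wrist');cv2.imwrite('pics/w2.png',i);print(pix(m,[[512.4,143.6,70.5],[514.5,189,100.5],arm.get_obs()['tool_pos']]))
E
```

```text
clock: 2.65
tool_pos: [475.5, 165.7, 238.7]
eef_rot: [0.0, 1.0, -0.024, 0.0]
force: [0.3, -0.5, -0.1]
gripper_width: 0.3
finger_force: 0.0
clock: 3.07
tool_pos: [485.1, 188.8, 157.8]
eef_rot: [0.0, 1.0, -0.024, 0.0]
force: [0.1, -0.1, -1.1]
gripper_width: 0.5
finger_force: 0.0
clock: 3.48
tool_pos: [485.7, 189.5, 122.2]
eef_rot: [-0.0, 1.0, -0.024, 0.001]
force: [0.9, 0.0, 0.4]
gripper_width: 0.2
finger_force: 0.0
[[382.0782669  183.71524177]
 [318.60850064 195.73008466]
 [319.43015105 254.25350428]]
```

View pics/w2.png

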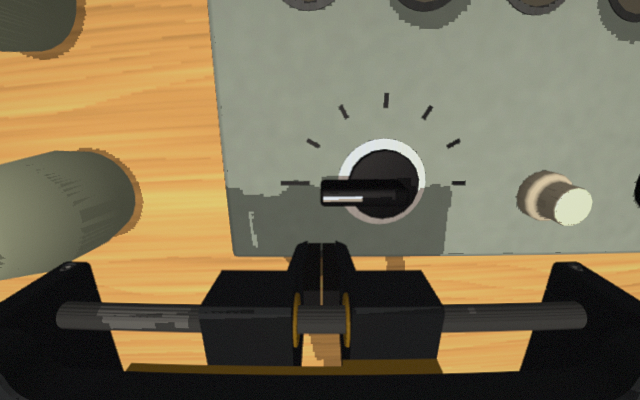

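The wrist view shows the bar tip at (322,192), the disc at (385,185) and the fingertip at (320,245), just behind the bar and clear of it. I'll descend, then push the first click.

```bash
python3 -m jog '[[[0,0.08,0.56],[0,0,0]],[[0,0,0.56],[0,0,0]],[[0,0,0.56],[0,0,0]],[[0,0,0],[0,0,0]],[[0,0,0],[0,0,0]]]'; python3 -m jog '[[[0.2,0,0],[0,0,0]],[[0.2,0,0],[0,0,0]],[[0.1,0,0],[0,0,0]],[[0.1,0,0],[0,0,0]],[[0,0,0],[0,0,0]]]'
```

```text
clock: 3.95
tool_pos: [484.9, 188.1, 79.9]
eef_rot: [0.0, 1.0, -0.023, 0.0]
force: [-0.1, -0.4, 0.6]
gripper_width: 0.3
finger_force: 0.0
clock: 4.37
tool_pos: [500.1, 187.7, 79.7]
eef_rot: [-0.0, 1.0, -0.023, 0.0]
force: [-2.5, 0.6, 1.2]
gripper_width: 0.4
finger_force: 1.1
```

```bash
python3 -m jog '[[[0.08,0,0],[0,0,0]],[[0.08,0,0],[0,0,0]],[[0.08,0,0],[0,0,0]],[[0,0,0],[0,0,0]],[[0,0,0],[0,0,0]]]'; python3 -m jog '[[[0.08,0,0],[0,0,0]],[[0.05,0,0],[0,0,0]],[[0,0,0],[0,0,0]],[[0,0,0],[0,0,0]],[[0,0,0],[0,0,0]]]'
cat > ang.py <<'E'
from h import *
import sys
# selector angle: white line on bar top, seen in wrist picture, rays cast to z=100.5; also the force
m=vision.camera_model('wrist');i=vision.get_image('wrist');cv2.imwrite(f'pics/{sys.argv[1]}.png',i)
S=np.array([512.2,142.8]);ex=np.array([.999,-.044]);ey=np.array([.044,.999])
hsv=cv2.cvtColor(i,cv2.COLOR_BGR2HSV);w=((hsv[...,2]>150)&(hsv[...,1]<60)).astype(np.uint8)
n,l,st,ce=cv2.connectedComponentsWithStats(w)
for k in range(1,n):
    if 15<st[k,4]<500:
        P=onz(m,*ce[k],100.5)[:2]-S
        if np.hypot(*P)<55:
            x,y=P@ex,P@ey;print('line',ce[k].round(),st[k,4],'xy',x.round(1),y.round(1),'deg',np.degrees(np.arctan2(x,y)).round(1))
o=arm.get_obs();P=o['tool_pos'][:2]-S;print('tcp tester',(P@ex).round(1),(P@ey).round(1),o['tool_pos'][2].round(1),o['force'].round(1))
E
python3 ang.py w3
```

```text
clock: 4.78
tool_pos: [506.3, 187.1, 79.3]
eef_rot: [0.0, 1.0, -0.023, 0.001]
force: [-0.0, -1.2, 0.2]
gripper_width: 0.3
finger_force: 0.0
clock: 5.2
tool_pos: [508.9, 187.1, 79.2]
eef_rot: [0.0, 1.0, -0.023, -0.0]
force: [-0.9, -0.5, -0.5]
gripper_width: 0.2
finger_force: 0.0
line [354. 239.] 256 xy 14.4 27.3 deg 27.8
line [355. 261.] 54 xy 2.8 26.6 deg 6.0
tcp tester -5.3 44.1 79.2 [-0.   0.3 -0.3]
```

```bash
python3 -m jog '[[[0.15,0.06,0],[0,0,0]],[[0.15,0.06,0],[0,0,0]],[[0.08,0.04,0],[0,0,0]],[[0.08,0.04,0],[0,0,0]],[[0,0,0],[0,0,0]]]'; python3 -m jog '[[[0.08,0.04,0],[0,0,0]],[[0.08,0.04,0],[0,0,0]],[[0.06,0.04,0],[0,0,0]],[[0,0,0],[0,0,0]],[[0,0,0],[0,0,0]]]'; python3 ang.py w4
```

```text
clock: 5.67
tool_pos: [521.0, 181.2, 79.3]
eef_rot: [0.0, 1.0, -0.023, 0.001]
force: [-0.7, -0.2, -0.2]
gripper_width: 0.3
finger_force: 0.0
clock: 6.08
tool_pos: [525.7, 178.2, 79.3]
eef_rot: [0.0, 1.0, -0.023, 0.0]
force: [-0.5, -0.1, -0.4]
gripper_width: 0.5
finger_force: 0.0
line [337. 237.] 53 xy 32.7 27.6 deg 49.9
line [361. 249.] 238 xy 26.3 15.5 deg 59.5
tcp tester 11.8 36.0 79.2 [ 0.4  0.1 -0.2]
```

```bash
python3 -m jog '[[[0.1,0.1,0],[0,0,0]],[[0.1,0.1,0],[0,0,0]],[[0.06,0.08,0],[0,0,0]],[[0.06,0.08,0],[0,0,0]],[[0,0,0],[0,0,0]]]'; python3 -m jog '[[[0.04,0.06,0],[0,0,0]],[[0.04,0.06,0],[0,0,0]],[[0,0,0],[0,0,0]],[[0,0,0],[0,0,0]],[[0,0,0],[0,0,0]]]'; python3 ang.py w5
```

```text
clock: 6.55
tool_pos: [534.0, 168.3, 79.4]
eef_rot: [0.0, 1.0, -0.023, 0.001]
force: [0.2, 0.2, 0.6]
gripper_width: 0.2
finger_force: 0.0
clock: 6.97
tool_pos: [535.0, 165.9, 79.3]
eef_rot: [0.0, 1.0, -0.023, 0.0]
force: [0.5, -0.3, 0.1]
gripper_width: 0.4
finger_force: 0.0
line [340. 236.] 210 xy 43.3 14.3 deg 71.7
line [395. 251.] 368 xy 35.1 -13.0 deg 110.3
line [370. 254.] 175 xy 33.7 -0.7 deg 91.1
line [321. 338.] 260 xy -19.4 23.5 deg -39.5
tcp tester 21.7 24.1 79.2 [-0.4 -0.   0.7]
```

```bash
python3 -m jog '[[[0.25,0,0],[0,0,0]],[[0.25,0,0],[0,0,0]],[[0.2,0.08,0],[0,0,0]],[[0,0.1,0],[0,0,0]],[[0,0.06,0],[0,0,0]]]'; python3 -m jog '[[[0,0.06,0],[0,0,0]],[[0,0.06,0],[0,0,0]],[[0,0.06,0],[0,0,0]],[[0,0,0],[0,0,0]],[[0,0,0],[0,0,0]]]'; python3 ang.py w6
```

```text
clock: 7.43
tool_pos: [553.4, 159.2, 79.5]
eef_rot: [-0.0, 1.0, -0.023, 0.001]
force: [4.0, 4.4, 0.1]
gripper_width: 0.6
finger_force: 2.1
clock: 7.85
tool_pos: [551.2, 154.2, 78.9]
eef_rot: [0.0, 1.0, -0.023, -0.001]
force: [0.6, -0.1, -0.7]
gripper_width: 0.8
finger_force: 0.0
line [356. 258.] 63 xy 48.4 -4.8 deg 95.6
tcp tester 38.5 13.2 78.9 [-0.1  0.8  0.2]
```

```bash
python3 -m jog '[[[0,-0.4,0],[0,0,0]],[[-0.4,-0.4,0],[0,0,0]],[[-1,0,-0.6],[0,0,0]],[[-1,0,-1],[0,0,0]],[[-1,0,-1],[0,0,0]]]'; python3 -m jog '[[[0,0.5,-1],[0,0,0]],[[0,1,-0.5],[0,0,0]],[[0,1,0],[0,0,0]],[[0,0,0],[0,0,0]],[[0,0,0],[0,0,0]]]'; python3 ang.py w7
```

```text
clock: 8.32
tool_pos: [465.0, 179.4, 143.4]
eef_rot: [0.0, 1.0, -0.023, -0.002]
force: [-0.1, 0.5, 0.9]
gripper_width: 0.4
finger_force: 0.0
clock: 8.73
tool_pos: [464.5, 116.3, 181.8]
eef_rot: [-0.0, 1.0, -0.024, 0.0]
force: [-0.6, 0.2, -0.0]
gripper_width: 0.5
finger_force: 0.0
line [304. 119.] 134 xy 26.6 -16.5 deg 121.8
line [325. 170.] 44 xy -14.0 -32.3 deg -156.6
tcp tester -46.6 -28.1 181.5 [-0.4 -0.5  0.6]
```

View pics/w7.png

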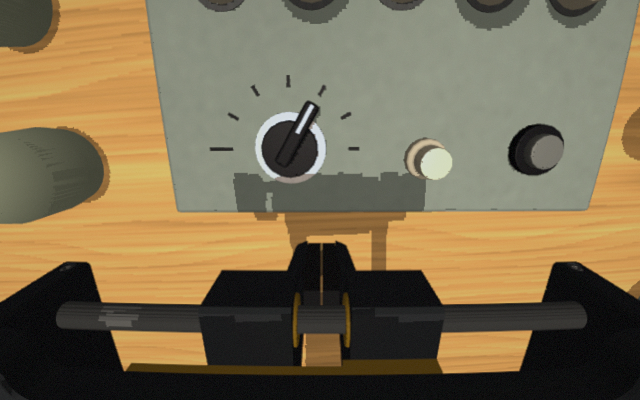

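The pointer lies on tick 4 (322,90), with line angle about 121.8°, so it is at click 4. The adapter is undisturbed. Next I'll go over the button.

```bash
python3 -m jog '[[[0.22,1,0],[0,0,0]],[[0.22,1,0],[0,0,0]],[[0.22,1,0],[0,0,0]],[[0.22,1,0],[0,0,0]],[[0.22,1,0],[0,0,0]]]'; python3 -m jog '[[[0.22,1,0],[0,0,0]],[[0.22,1,0],[0,0,0]],[[0.22,1,0],[0,0,0]],[[0,0,0.8],[0,0,0]],[[0,0,0.8],[0,0,0]]]'; python3 -m jog '[[[0,0,0.8],[0,0,0]],[[0,0,0.4],[0,0,0]],[[0,0,0],[0,0,0]],[[0,0,0],[0,0,0]],[[0,0,0],[0,0,0]]]'; python3 - <<'E'
from h import *
m=vision.camera_model('wrist');i=vision.get_image('wrist');cv2.imwrite('pics/w8.png',i);print(arm.get_obs()['tool_pos'],pix(m,[[501,-86.5,78.5],arm.get_obs()['tool_pos']]))
E
```

```text
clock: 9.2
tool_pos: [486.5, -9.6, 180.9]
eef_rot: [-0.0, 1.0, -0.022, -0.001]
force: [0.1, 0.2, 0.2]
gripper_width: 0.4
finger_force: 0.0
clock: 9.62
tool_pos: [501.1, -86.1, 141.6]
eef_rot: [0.0, 1.0, -0.024, 0.001]
force: [-0.2, 0.2, -0.9]
gripper_width: 0.4
finger_force: 0.0
clock: 10.03
tool_pos: [500.6, -85.4, 112.6]
eef_rot: [0.0, 1.0, -0.023, 0.001]
force: [0.3, 0.3, 0.5]
gripper_width: 0.1
finger_force: 0.0
[500.78734733 -85.63971126 112.88128506] [[321.68037331 229.91229499]
 [320.29546032 254.30081096]]
```

View pics/w8.png

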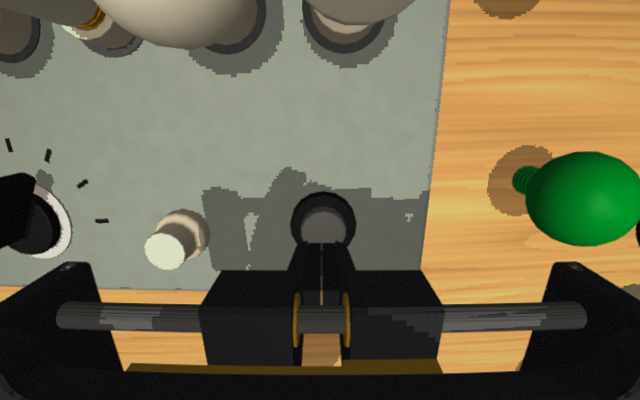

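The button top is at (323,228), under the fingertip as predicted. I'll descend to near contact.

```bash
python3 -m jog '[[[0,0,0.5],[0,0,0]],[[0,0,0.5],[0,0,0]],[[0,0,0.2],[0,0,0]],[[0,0,0],[0,0,0]],[[0,0,0],[0,0,0]]]'; python3 -m jog '[[[0,0,0.08],[0,0,0]],[[0,0,0.08],[0,0,0]],[[0,0,0],[0,0,0]],[[0,0,0],[0,0,0]],[[0,0,0],[0,0,0]]]'; python3 -m jog '[[[0,0,0.08],[0,0,0]],[[0,0,0],[0,0,0]],[[0,0,0],[0,0,0]],[[0,0,0],[0,0,0]],[[0,0,0],[0,0,0]]]'
```

```text
clock: 10.5
tool_pos: [500.1, -85.8, 82.5]
eef_rot: [0.0, 1.0, -0.023, 0.0]
force: [0.7, 0.9, 0.1]
gripper_width: 0.3
finger_force: 0.1
clock: 10.92
tool_pos: [500.5, -86.0, 78.3]
eef_rot: [0.0, 1.0, -0.023, 0.001]
force: [1.6, 1.0, 3.5]
gripper_width: 0.4
finger_force: 1.8
clock: 11.33
tool_pos: [500.5, -86.0, 76.4]
eef_rot: [0.0, 1.0, -0.023, 0.001]
force: [-0.4, 0.4, 8.2]
gripper_width: 0.1
finger_force: 3.8
```

```bash
python3 -m jog '[[[0,0,0.06],[0,0,0]],[[0,0,0.04],[0,0,0]],[[0,0,0],[0,0,0]],[[0,0,0],[0,0,0]],[[0,0,0],[0,0,0]]]'
```

```text
clock: 11.75
tool_pos: [500.7, -86.0, 76.0]
eef_rot: [0.0, 1.0, -0.023, 0.001]
force: [-8.6, 4.7, 27.6]
gripper_width: 0.4
finger_force: 14.3
```

The button bottoms out at about 76, after roughly 6 mm of travel and with the spring force rising as expected. I'll release it and move away.

```bash
python3 -m jog '[[[0,0,-0.2],[0,0,0]],[[0,0,-0.4],[0,0,0]],[[0,0,-1],[0,0,0]],[[0,0,-1],[0,0,0]],[[0,0,-1],[0,0,0]]]'; python3 -m jog '[[[-1,0,-1],[0,0,0]],[[-1,0,0],[0,0,0]],[[-1,0,0],[0,0,0]],[[0,0,0],[0,0,0]],[[0,0,0],[0,0,0]]]'; python3 - <<'E'
from h import *
m=vision.camera_model('wrist');i=vision.get_image('wrist');cv2.imwrite('pics/w9.png',i);print(arm.get_obs()['force'])
E
```

```text
clock: 12.17
tool_pos: [498.8, -85.5, 163.5]
eef_rot: [-0.0, 1.0, -0.023, -0.001]
force: [0.1, 0.5, -0.1]
gripper_width: 0.4
finger_force: 0.0
clock: 12.58
tool_pos: [424.1, -82.2, 188.1]
eef_rot: [0.0, 1.0, -0.023, -0.0]
force: [0.7, -0.3, 0.2]
gripper_width: 0.5
finger_force: 0.0
[-0.38467662 -0.02391652  0.39521998]
```

View pics/w9.png

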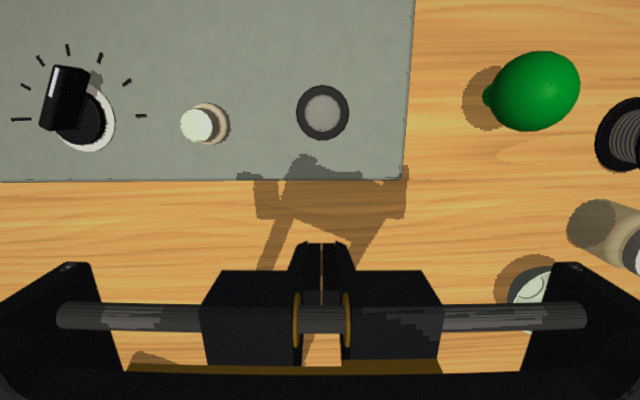

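The button is up at (323,112) and the adapter is in place. The knob bar at (66,98) looks tilted by parallax, so I'll check it numerically.

```bash
python3 - <<'E'
from h import *
m=vision.camera_model('wrist');S=np.array([512.2,142.8]);ex=np.array([.999,-.044]);ey=np.array([.044,.999])
for d in(90,120,150):
    a=np.radians(d);u=np.sin(a)*ex+np.cos(a)*ey
    print(d,[pix(m,[*(S+r*u),100.5])[0].round() for r in(-10,30,46)])
E
```

```text
90 [array([ 48., 130.]), array([35., 80.]), array([30., 58.])]
120 [array([ 42., 129.]), array([53., 84.]), array([58., 65.])]
150 [array([ 37., 124.]), array([69., 98.]), array([83., 87.])]
```

The image matches 120° (bar from (42,129) to (58,65)), so the selector is still at click 4. I'll hand in.

```bash
python3 -c "
from bench import arm
print(arm.sign_off())"
```

```text
the job is handed in; nothing more can be done
None
```

I pushed the selector to click 4, the globe lamp's socket, then pressed the test button fully and let it spring back up. The job is handed in at about 12.6 s, with the robot touching nothing.

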